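# Pack the spice shaker under the case's tray

### The arm

A 7-joint arm with a two-finger parallel gripper is mounted at the origin on a cart in front of the work surface, level with it; the furniture and walls round the work are solid. World frame = base frame: x ahead of the robot, y to its left, z up, the work surface at z = 0. Lengths are in m, angles in rad, forces in N, time in s.
With the tool pointing down it reaches from about 0.425 to 0.925 m from the base axis. Payload 6.8 kg.
Tool frame: the origin (TCP) lies midway between the tips of the shut fingers; the grasp point (between the pads) lies 19 mm behind it; z points along the fingers, y is the line along which they close (so a half turn about z gives the same grasp; the last joint's range is limited). The gripper opens to 85 mm and grips with 20 to 120 N. Pads are 22 mm wide; open, the fingers measure 114 mm over their backs; the gripper's body (76 mm by 85 mm) begins 54 mm behind the grasp point. The pads swing forward as they close: fully open they stand 13 mm farther back than shut.
Start: joints at [1.203, 0.477, 0.022, 1.555, -0.011, 1.109, -0.083], TCP at [0.173, -0.652, 0.231] pointing down, gripper open.
Joint ranges: [-2.96, 2.96], [-0.34, 2.1], [-1.41, 1.46], [0.24, 2.44], [-1.37, 4.51], [0.17, 1.92], [-2.96, 2.96]. Speed limits (rad/s): [2.39, 2.39, 3.14, 3.14, 3.14, 3.14, 3.14].

### API

Orientations are given as a unit quaternion [w, x, y, z].
In Python, from station import bot gives the robot as it stands.
- The arm moves only by the tool jog_arm, never from a script. Its argument "rows" is a list of rows, each an object of numbers: "fingers": the finger opening in mm, from 0 to 85.4; "x", "y", "z": the shift along the tool's x, y, z in mm; "ax", "ay", "az": the turn, a rotation vector about the tool's x, y, z in degrees. A call has exactly 8 rows; each row shifts and turns the commanded pose from where the row before left it, along the tool's axes as they then stand; what a row does not reach is not made up. A row lasts 1/10 s, in which the tool goes at most 50 mm and 8.59 degrees, less where a joint would pass 70% of its speed; a pose out of reach is approached as far as the arm can. A call with a gripper value outside its range is refused whole. The fingers move at their own pace and stop on an object; "force" is the grip in N (left out, the last holds). Time passes only in rows, so rows that do not move let the fingers close, or fill a call up. It gives the time, the measured TCP pose, the force, the opening and the grip force at its end, in the units of the state.
- bot.get_obs(): the state, without advancing time (a new reading comes with each control period).
- bot.read_camera(name): name is "scene" or "top"; returns a dict with "pixels" (400x640x3 uint8, red, green, blue), "vertical_fov" (degrees; the focal length in pixels is half the picture's height over the tangent of half this angle, whatever the lens; pixels are square), "cx", "cy" (the principal point, pixels), "world_from_camera" (4x4, takes a point from camera to world coordinates). Camera axes: x right, y down, z forward; pixel columns grow to the right and rows downward; lengths in m; the calibration is good to about 2 mm. A picture is of the moment at which its call begins. There is no depth.
- bot.hand_in(): hands the job in; it is judged then, once.
The state is a dict: "t": time; "q": joint angles; "joint_vel": joint speeds; "joint_torque": joint torques, N m; "eef_pos": TCP position; "tool_rot": TCP orientation; "contact_force": force on the tool from outside, world axes, zero at the start; "torque": the same for the moment, N m; "gripper_width": opening from 0.0 (shut) to 1.0 (fully open); "grasp_force": force on a finger pad.
Only numpy, scipy, OpenCV 4.12 (cv2) and the standard library are available. Lean on these libraries where they do the work, as an engineer would, in place of code of your own. Each camera call takes 0.05 s, during which the arm holds its last target. There are 200 camera calls.

### The job

Pack up the bar case: swing its top tray up and back until it rests open, stand the glass spice shaker upright on the floor of the compartment underneath, beside the jigger that is already there, and swing the tray back down until it is fully shut. Move the tray gently both ways so that it never slams, keep the muddler and the marker in it and the jigger upright, and leave the other things on the table where they are.

Things in the scene. Friction and masses are not known exactly. Their poses are not given: they have to be found in the camera images.
- case: Fixed open case of grey metal, 112 mm (its own x) by 282 mm (its y), rim 90 mm above the table, walls 6 mm. Origin: centre of its underside, on the table; z up. Its +x points roughly away from the robot: the way the tray swings open. Inside, under the tray, is one undivided compartment, 100 mm (x) by 270 mm (y). Four steel links outside its end walls (within 148 mm of the centre) carry the tray.
- compartment_floor (a point): Centre of the compartment's floor, 10 mm above the table; axes as the case. The shut tray's underside is 81 mm above this floor.
- tray_lift (a joint): Link angle q, rad: 0 = tray shut, 1.815 = fully open behind the case (end stops). The tray stays level; from shut it is shifted along the case's +x by 0.095*(cos 0.663 - cos(0.663+q)) m and up by 0.095*(sin(0.663+q) - sin 0.663) m: 37 mm up at q = 0.91, then down again, 150 mm further back. No spring or catch: by its weight (about 6 N) it falls to the nearer stop and stays.
- tray_handle (a point): Middle of the tray's bar handle, which runs along the case's y above the tray's middle: round wooden sleeve, 16 mm thick, 120 mm long; 8 mm steel beyond it to posts at y = +-134 mm. With the tray shut it is over the case's centre, 173 mm above the table and 77 mm above the tray's floor. Axes as the case. It can be pinched from above, fingers before and behind the bar.
- tray_floor (a point): Centre of the upper face of the tray's floor, 96 mm above the table when shut. The aluminium tray is 112 x 282 mm outside and 40 mm high with 5 mm walls; a 19 mm high divider along y parts a narrow front trough, 35 mm wide, from the rest.
- spice_shaker: The thing to pack: small round glass shaker with a chromed, pierced, domed cap, 44 mm in diameter, 72 mm tall, 60 to 130 g; stands on the table. Origin at the centre of its underside, z up.
- jigger_in_case: Small double-cone steel jigger, 38 mm in diameter, 64 mm tall, standing in the compartment under the tray, within 12 mm of its middle in x and anywhere within 100 mm of it in y, so at least 115 mm of the length is free on one side. Origin: centre of its underside.
- muddler_in_tray: Wooden muddler, 194 mm long (its own y), 32 mm thick, lying loose in the tray's narrow front trough. Origin under its middle on its underside as built.
- marker_in_tray: Marker pen, 135 mm long (its own y), 16 mm thick, lying loose in the back of the tray behind the divider. Origin under its middle.
- jigger_large: Larger double-cone steel jigger, 46 mm in diameter, 77 mm tall, standing on the table; bystander. Origin at the centre of its underside.
- jar_hibiscus: Straight round jar with a white lid, 52 mm in diameter, 86 mm tall, on the table; bystander. Origin at the centre of its underside.
- jam_mango: Squat jar with a broad white rimmed lid, 70 mm in diameter, 70 mm tall, on the table; bystander. Origin at the centre of its underside.
- shot_glass: Shot glass, 49 mm in diameter, 62 mm tall, on the table; bystander. Origin at the centre of its underside.

How it is judged:
On the way, in this order (a step that is already met when the one before it is completed fails the run):
1. the tray is swung open past the top of its arc to its rest behind the case (value of joint tray_lift above 1.65 rad), for 0.2 s.
2. with the tray open, the spice shaker stands upright on the compartment floor, let go (value of joint tray_lift above 1.65 rad and z of spice_shaker in the frame of compartment_floor below 0.006 m and x of spice_shaker in the frame of compartment_floor between -0.035 and 0.035 m and y of spice_shaker in the frame of compartment_floor between -0.12 and 0.12 m and angle between spice_shaker's own z axis and vertical below 0.15 rad and contact force between the fingers and spice_shaker below 0.2 N), for 0.2 s.
At the end, for the whole second after the job is handed in: The tray is fully shut (links within 0.06 rad of the stop); the spice shaker stands upright (within 0.15 rad) and at rest on the floor of the compartment under it; the jigger still stands upright beside it; the muddler and the marker still lie in the tray (value of joint tray_lift below 0.06 rad and z of each of spice_shaker, jigger_in_case in the frame of compartment_floor below 0.006 m and x of spice_shaker in the frame of compartment_floor between -0.035 and 0.035 m and y of spice_shaker in the frame of compartment_floor between -0.12 and 0.12 m and angle between each of spice_shaker, jigger_in_case's own z axis and vertical below 0.15 rad and linear speed of spice_shaker below 0.02 m/s and distance between muddler_in_tray and tray_floor below 0.085 m and distance between marker_in_tray and tray_floor below 0.095 m); the robot touches nothing.
It fails at once if the tray is let fall or slammed (links faster than 4 rad/s) (velocity of joint tray_lift above 4 rad/s or velocity of joint tray_lift below -4 rad/s).
It fails at once if the jigger in the case is knocked over (angle between jigger_in_case's own z axis and vertical above 0.6 rad).
It fails at once if another thing on the table is pushed away (over 30 mm) or knocked over (distance of any of jigger_large, jar_hibiscus, jam_mango, shot_glass from where it was at the start of the episode above 0.03 m).
It also fails if it takes over 72 s, if anything falls off the work surface, if the arm or the gripper's body presses on something with over 40 N, if the wrist force passes 120 N, or if a joint passes its speed limit or range.

## Working session

There is one attempt and no reset: what is moved stays moved. The work goes in short steps, Python scripts to look and compute and a tool call to move; the robot and the scene stay as the last step left them, time stands still between calls to the robot, and variables do not carry over. Pictures are saved under pics/ and viewed, at most 10 in all, crops included, and the job is handed in when it is done.

Besides the shell and the picture viewer there is one more tool, called after "Call:" as name(argument=value, ...), one argument or row to a line, values as JSON. jog_arm: Moves the arm, as the interface text tells. Its arguments: {"type":"object","properties":{"rows":{"type":"array","items":{"type":"object","properties":{"fingers":{"type":"number"},"x":{"type":"number"},"y":{"type":"number"},"z":{"type":"number"},"ax":{"type":"number"},"ay":{"type":"number"},"az":{"type":"number"}}}},"force":{"type":"number"}},"required":["rows"]}

```bash
ls; mkdir -p pics
python3 - <<'E'
from station import bot
import cv2
o=bot.get_obs();print(o)
for n in("scene","top"):
    c=bot.read_camera(n);cv2.imwrite(f"pics/{n}0.png",c["pixels"][:,:,::-1]);print(n,c["vertical_fov"],c["cx"],c["cy"],c["world_from_camera"].tolist() if hasattr(c["world_from_camera"],'tolist') else c["world_from_camera"])
E
```

```text
pics
{'t': 0.0, 'q': array([ 1.20293636,  0.47784567,  0.02234438,  1.55645938, -0.01151087,
        1.10927713, -0.08310998]), 'joint_vel': array([-0.00021787, -0.00090526,  0.00106057, -0.00076411, -0.00209944,
        0.00019808, -0.00020304]), 'joint_torque': array([ 4.94005362e-04, -5.96433985e+01,  1.60799235e+00, -2.81189543e+01,
        1.24898111e-02,  9.30912240e-03, -7.63472656e-06]), 'eef_pos': array([ 0.17320632, -0.6517861 ,  0.23029189]), 'tool_rot': array([-9.11926170e-04,  9.91576850e-01,  1.29516349e-01, -1.85869930e-04]), 'contact_force': array([-0.66886071,  0.15636072, -0.51043852]), 'torque': array([-0.02848313,  0.04219966, -0.04186344]), 'grasp_force': 0.0, 'gripper_width': 1.0025752894203754}
scene 49.873289808054466 313.20548651133674 192.90514064684382 [[-0.7125970241292244, -0.4565263699490429, 0.5327186450119079, -0.15546604869179673], [-0.7012785611582134, 0.48552257539223537, -0.5219925367707444, 0.6089846379282442], [-0.02034357053320334, -0.745554493196601, -0.6661340982207109, 0.9992054849331152], [0.0, 0.0, 0.0, 1.0]]
top 53.4039732567724 317.21148065511414 194.43396609347434 [[-0.010317447476276498, -0.9896251178266398, 0.14330274402181858, 0.3400997200579095], [-0.999934367361365, 0.009496942269617078, -0.006408514426438552, -0.055745428207686624], [0.004981088957305028, -0.14335945819560064, -0.9896581503219497, 1.4858501061337481], [0.0, 0.0, 0.0, 1.0]]
```

View pics/scene0.png

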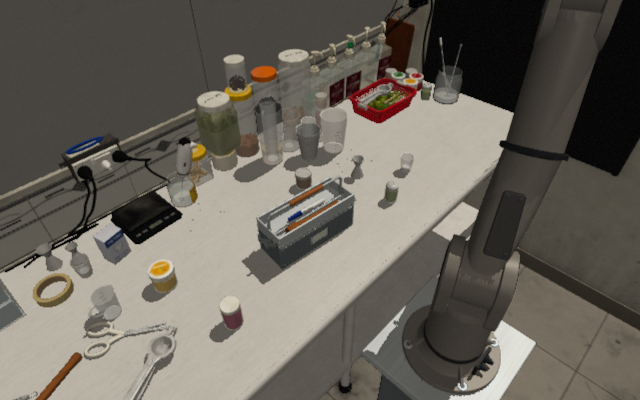

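View pics/top0.png

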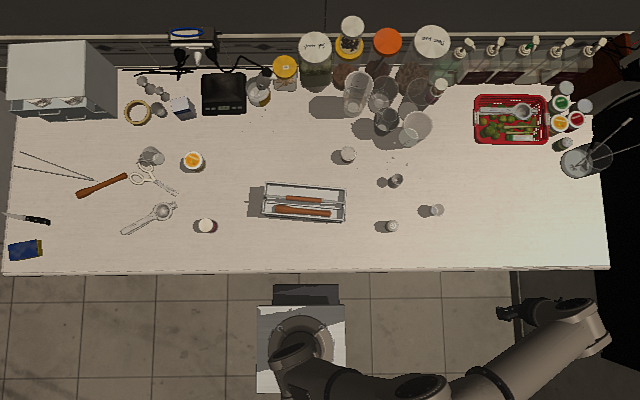

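Run:
```python
import cv2,numpy as np
a=cv2.imread("pics/scene0.png");b=cv2.imread("pics/top0.png")
A=cv2.resize(a[140:270,240:430],None,fx=4,fy=4,interpolation=cv2.INTER_CUBIC)
B=cv2.resize(b[140:240,245:450],None,fx=3.9,fy=3.9,interpolation=cv2.INTER_CUBIC)
cv2.imwrite("pics/a1.png",A);cv2.imwrite("pics/b1.png",B)
```

```text
(no output)
```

View pics/a1.png

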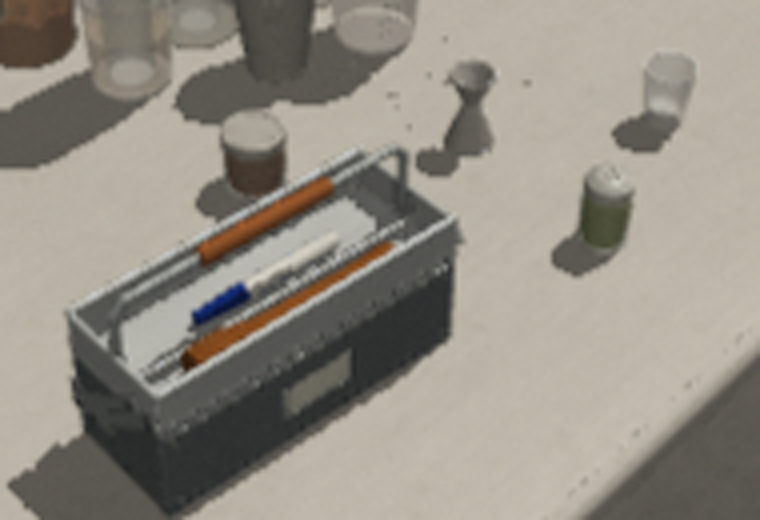

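View pics/b1.png

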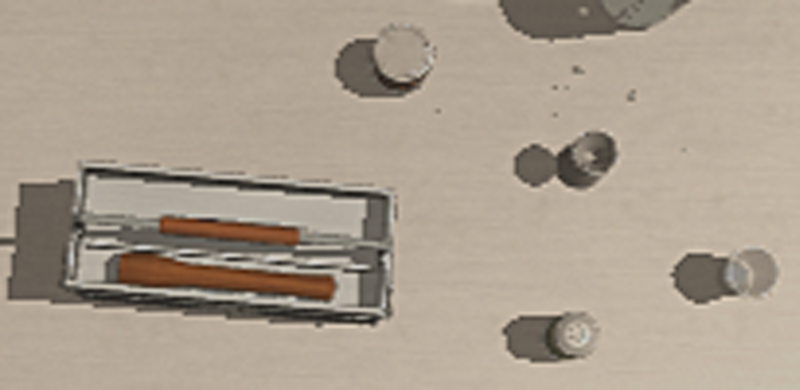

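```bash
cat > h.py <<'E'
import numpy as np
from station import bot
def cam(n):
    c=bot.read_camera(n);f=200/np.tan(np.radians(c["vertical_fov"]/2));return c,f,np.array(c["world_from_camera"])
def pt(C,u,v,z):
    c,f,T=C;d=T[:3,:3]@np.array([(u-c["cx"])/f,(v-c["cy"])/f,1]);o=T[:3,3];return o+d*(z-o[2])/d[2]
def proj(C,p):
    c,f,T=C;q=T[:3,:3].T@(np.array(p)-T[:3,3]);return f*q[:2]/q[2]+[c["cx"],c["cy"]]
E
python3 - <<'E'
from h import *
np.set_printoptions(precision=4,suppress=True)
t=cam("top");s=cam("scene")
B=lambda u,v,z:pt(t,u/3.9+245-.37,v/3.9+140-.37,z)
A=lambda u,v,z:pt(s,u/4+240-.37,v/4+140-.37,z)
k=[B(82,163,.131),B(395,190,.131),B(385,320,.131),B(68,287,.131)]
print("rim top",np.array(k),np.mean(k,0))
k2=[A(362,150,.131),A(457,215,.131),A(155,397,.131),A(70,312,.131)]
print("rim scene",np.array(k2),np.mean(k2,0))
for a,b in((0,1),(3,2)): d=k[b]-k[a];print("yaw",np.degrees(np.arctan2(d[0],-d[1])),np.linalg.norm(d))
h=B(160,226,.173),B(299,237,.173);print("handle",h,np.mean(h,0))
h=A(201,253,.173),A(331,187,.173);print("handle s",h,np.mean(h,0))
print("shaker top",B(577,333,.070),"scene base", A(604,232,0.0),"scene cap",A(610,178,.066))
for n,p,z in(("jar",(403,53),.07),("jigL",(590,150),.077),("shot",(757,272),.062)): print(n,B(*p,z))
E
```

```text
rim top [[ 0.5834  0.1132  0.131 ]
 [ 0.5566 -0.1638  0.131 ]
 [ 0.4415 -0.1527  0.131 ]
 [ 0.4732  0.1246  0.131 ]] [ 0.5137 -0.0197  0.131 ]
rim scene [[ 0.5523 -0.1612  0.131 ]
 [ 0.4479 -0.1539  0.131 ]
 [ 0.4764  0.1268  0.131 ]
 [ 0.5813  0.114   0.131 ]] [ 0.5145 -0.0186  0.131 ]
yaw -5.540776471309157 0.2783478279599611
yaw -6.519738108752705 0.27907321394848866
handle (array([0.5206, 0.041 , 0.173 ]), array([ 0.51  , -0.0776,  0.173 ])) [ 0.5153 -0.0183  0.173 ]
handle s (array([0.5236, 0.0366, 0.173 ]), array([ 0.5058, -0.0773,  0.173 ])) [ 0.5147 -0.0204  0.173 ]
shaker top [ 0.4325 -0.3322  0.07  ] scene base [ 0.4332 -0.3385  0.    ] scene cap [ 0.4308 -0.3327  0.066 ]
jar [ 0.6962 -0.1789  0.07  ]
jigL [ 0.6009 -0.3492  0.077 ]
shot [ 0.4877 -0.5024  0.062 ]
```

```bash
cat >> h.py <<'E'
from scipy.spatial.transform import Rotation as Ro
def state():
    o=bot.get_obs();w=o["tool_rot"];R=Ro.from_quat([w[1],w[2],w[3],w[0]]).as_matrix()
    print("t %.2f"%o["t"],"p",np.round(o["eef_pos"]*1000,1),"yaw(x) %.1f"%np.degrees(np.arctan2(R[1,0],R[0,0])),"tilt",np.round(R[:2,2],3),"F",np.round(o["contact_force"],1),"w %.3f g %.1f"%(o["gripper_width"],o["grasp_force"]),"q",np.round(o["q"],2))
    return o["eef_pos"]*1000,np.degrees(np.arctan2(R[1,0],R[0,0]))
def plan(way,yaw1,p=None,yaw=None,rd=1):
    """way: list of mm targets per row; yaw turned evenly (deg, world) over rows"""
    p0,y0=state(); p=p0 if p is None else np.array(p,float); yaw=y0 if yaw is None else yaw
    n=len(way); st=round((yaw1-yaw)/n,1)
    for w in way:
        d=np.array(w)-p; a=np.radians(yaw); tx=np.array([np.cos(a),np.sin(a)]); ty=np.array([np.sin(a),-np.cos(a)])
        m=np.round([d[:2]@tx,d[:2]@ty,-d[2]],rd); print({"x":m[0],"y":m[1],"z":m[2],"az":-st})
        p=p+np.r_[m[0]*tx+m[1]*ty,-m[2]]; yaw+=st
    print("end",p,yaw)
def line(a,b,n): return [np.array(a)+(np.array(b)-np.array(a))*(i+1)/n for i in range(n)]
E
python3 - <<'E'
from h import *
o=bot.get_obs()["eef_pos"]*1000
plan(line(o,[514.5,-19.5,260],16),84.1,rd=0)
E
```

```text
t 0.20 p [ 173.3 -652.   230.7] yaw(x) 14.9 tilt [-0.     0.001] F [ 0.5 -0.5  1. ] w 0.999 g 0.0 q [ 1.2   0.48  0.02  1.56 -0.01  1.11 -0.08]
{'x': np.float64(31.0), 'y': np.float64(-33.0), 'z': np.float64(-2.0), 'az': np.float64(-4.3)}
{'x': np.float64(33.0), 'y': np.float64(-30.0), 'z': np.float64(-2.0), 'az': np.float64(-4.3)}
{'x': np.float64(35.0), 'y': np.float64(-28.0), 'z': np.float64(-1.0), 'az': np.float64(-4.3)}
{'x': np.float64(37.0), 'y': np.float64(-25.0), 'z': np.float64(-2.0), 'az': np.float64(-4.3)}
{'x': np.float64(40.0), 'y': np.float64(-22.0), 'z': np.float64(-2.0), 'az': np.float64(-4.3)}
{'x': np.float64(40.0), 'y': np.float64(-19.0), 'z': np.float64(-2.0), 'az': np.float64(-4.3)}
{'x': np.float64(42.0), 'y': np.float64(-16.0), 'z': np.float64(-2.0), 'az': np.float64(-4.3)}
{'x': np.float64(43.0), 'y': np.float64(-13.0), 'z': np.float64(-2.0), 'az': np.float64(-4.3)}
{'x': np.float64(44.0), 'y': np.float64(-10.0), 'z': np.float64(-1.0), 'az': np.float64(-4.3)}
{'x': np.float64(44.0), 'y': np.float64(-6.0), 'z': np.float64(-2.0), 'az': np.float64(-4.3)}
{'x': np.float64(45.0), 'y': np.float64(-3.0), 'z': np.float64(-2.0), 'az': np.float64(-4.3)}
{'x': np.float64(45.0), 'y': np.float64(0.0), 'z': np.float64(-2.0), 'az': np.float64(-4.3)}
{'x': np.float64(45.0), 'y': np.float64(4.0), 'z': np.float64(-2.0), 'az': np.float64(-4.3)}
{'x': np.float64(44.0), 'y': np.float64(7.0), 'z': np.float64(-2.0), 'az': np.float64(-4.3)}
{'x': np.float64(44.0), 'y': np.float64(11.0), 'z': np.float64(-1.0), 'az': np.float64(-4.3)}
{'x': np.float64(43.0), 'y': np.float64(14.0), 'z': np.float64(-2.0), 'az': np.float64(-4.3)}
end [515.03970042 -19.32941373 259.6923484 ] 83.68612983593893
```

Call:
jog_arm(
  rows=[
    {"x":31,"y":-33,"z":-2,"az":-4.3},
    {"x":33,"y":-30,"z":-2,"az":-4.3},
    {"x":35,"y":-28,"z":-1,"az":-4.3},
    {"x":37,"y":-25,"z":-2,"az":-4.3},
    {"x":40,"y":-22,"z":-2,"az":-4.3},
    {"x":40,"y":-19,"z":-2,"az":-4.3},
    {"x":42,"y":-16,"z":-2,"az":-4.3},
    {"x":43,"y":-13,"z":-2,"az":-4.3},
  ],
)

```text
invalid input
```

Call:
jog_arm(
  rows=[
    {"x":44,"y":-10,"z":-1,"az":-4.3},
    {"x":44,"y":-6,"z":-2,"az":-4.3},
    {"x":45,"y":-3,"z":-2,"az":-4.3},
    {"x":45,"y":0,"z":-2,"az":-4.3},
    {"x":45,"y":4,"z":-2,"az":-4.3},
    {"x":44,"y":7,"z":-2,"az":-4.3},
    {"x":44,"y":11,"z":-1,"az":-4.3},
    {"x":43,"y":14,"z":-2,"az":-4.3},
  ],
)

```text
invalid input
```

Run:
```python
from h import *
plan(line([0,0,0],[0,0,0],1),84.1)
```

```text
t 0.20 p [ 173.3 -652.   230.7] yaw(x) 14.9 tilt [-0.     0.001] F [ 0.5 -0.5  1. ] w 0.999 g 0.0 q [ 1.2   0.48  0.02  1.56 -0.01  1.11 -0.08]
{'x': np.float64(0.0), 'y': np.float64(-674.7), 'z': np.float64(230.7), 'az': np.float64(-69.2)}
end [-0.01067163  0.03868856 -0.0076516 ] 84.08612983593896
```

Call:
jog_arm(
  rows=[
    {"fingers":85,"x":31,"y":-33,"z":-2,"ax":0,"ay":0,"az":-4.3},
    {"fingers":85,"x":33,"y":-30,"z":-2,"ax":0,"ay":0,"az":-4.3},
    {"fingers":85,"x":35,"y":-28,"z":-1,"ax":0,"ay":0,"az":-4.3},
    {"fingers":85,"x":37,"y":-25,"z":-2,"ax":0,"ay":0,"az":-4.3},
    {"fingers":85,"x":40,"y":-22,"z":-2,"ax":0,"ay":0,"az":-4.3},
    {"fingers":85,"x":40,"y":-19,"z":-2,"ax":0,"ay":0,"az":-4.3},
    {"fingers":85,"x":42,"y":-16,"z":-2,"ax":0,"ay":0,"az":-4.3},
    {"fingers":85,"x":43,"y":-13,"z":-2,"ax":0,"ay":0,"az":-4.3},
  ],
  force=40,
)

```text
t: 1.0
eef_pos: [0.3445, -0.3346, 0.2465]
tool_rot: [0.0, 0.908, 0.418, 0.0]
contact_force: [1.1, 0.4, 0.2]
gripper_width: 0.998
grasp_force: 0.0
```

Call:
jog_arm(
  rows=[
    {"fingers":85,"x":44,"y":-10,"z":-1,"ax":0,"ay":0,"az":-4.3},
    {"fingers":85,"x":44,"y":-6,"z":-2,"ax":0,"ay":0,"az":-4.3},
    {"fingers":85,"x":45,"y":-3,"z":-2,"ax":0,"ay":0,"az":-4.3},
    {"fingers":85,"x":45,"y":0,"z":-2,"ax":0,"ay":0,"az":-4.3},
    {"fingers":85,"x":45,"y":4,"z":-2,"ax":0,"ay":0,"az":-4.3},
    {"fingers":85,"x":44,"y":7,"z":-2,"ax":0,"ay":0,"az":-4.3},
    {"fingers":85,"x":44,"y":11,"z":-1,"ax":0,"ay":0,"az":-4.3},
    {"fingers":85,"x":43,"y":14,"z":-2,"ax":0,"ay":0,"az":-4.3},
  ],
  force=40,
)

```text
t: 1.8
eef_pos: [0.5156, -0.0182, 0.2604]
tool_rot: [0.0, 0.744, 0.668, -0.0]
contact_force: [-0.2, -0.6, 0.3]
gripper_width: 0.995
grasp_force: 0.0
```

Run:
```python
from h import *
plan(line([0,0,0],[514.5,-19.5,154],1),84.1)
```

```text
t 1.80 p [515.6 -18.2 260.4] yaw(x) 83.8 tilt [ 0. -0.] F [-0.2 -0.6  0.3] w 0.995 g 0.0 q [ 0.42  0.24 -0.58  1.87  0.15  1.08 -0.33]
{'x': np.float64(-1.5), 'y': np.float64(-1.0), 'z': np.float64(106.4), 'az': np.float64(-0.3)}
end [514.48604752 -19.54811622 154.01911514] 84.13832464353649
```

Call:
jog_arm(
  rows=[
    {"fingers":85,"x":-1,"y":-1,"z":20,"ax":0,"ay":0,"az":-0.3},
    {"fingers":70,"x":0,"y":0,"z":25,"ax":0,"ay":0,"az":0},
    {"fingers":60,"x":0,"y":0,"z":25,"ax":0,"ay":0,"az":0},
    {"fingers":60,"x":0,"y":0,"z":20,"ax":0,"ay":0,"az":0},
    {"fingers":60,"x":0,"y":0,"z":10,"ax":0,"ay":0,"az":0},
    {"fingers":60,"x":0,"y":0,"z":6,"ax":0,"ay":0,"az":0},
    {"fingers":40,"x":0,"y":0,"z":0,"ax":0,"ay":0,"az":0},
    {"fingers":40,"x":0,"y":0,"z":0,"ax":0,"ay":0,"az":0},
  ],
  force=40,
)

```text
t: 2.6
eef_pos: [0.5147, -0.0205, 0.1551]
tool_rot: [0.0, 0.743, 0.669, 0.0]
contact_force: [0.6, -1.5, 0.3]
gripper_width: 0.471
grasp_force: 0.0
```

Call:
jog_arm(
  rows=[
    {"fingers":20,"x":0,"y":0,"z":0,"ax":0,"ay":0,"az":0},
    {"fingers":10,"x":0,"y":0,"z":0,"ax":0,"ay":0,"az":0},
    {"fingers":5,"x":0,"y":0,"z":0,"ax":0,"ay":0,"az":0},
    {"fingers":5,"x":0,"y":0,"z":0,"ax":0,"ay":0,"az":0},
    {"fingers":5,"x":0,"y":0,"z":0,"ax":0,"ay":0,"az":0},
    {"fingers":5,"x":0,"y":0,"z":0,"ax":0,"ay":0,"az":0},
    {"fingers":5,"x":0,"y":0,"z":0,"ax":0,"ay":0,"az":0},
    {"fingers":5,"x":0,"y":0,"z":0,"ax":0,"ay":0,"az":0},
  ],
  force=40,
)

```text
t: 3.4
eef_pos: [0.5162, -0.0207, 0.1554]
tool_rot: [0.002, 0.743, 0.669, 0.002]
contact_force: [5.3, -0.4, -0.9]
gripper_width: 0.175
grasp_force: 39.4
```

Run:
```python
from h import *
p,y=state()
a=np.radians(-5.9)
n=24;s=np.linspace(0,1,n+1)[1:];q=1.815*(0.5-0.5*np.cos(np.pi*s))*.6+1.815*s*.4
d=95*(np.cos(.663)-np.cos(.663+q));z=95*(np.sin(.663+q)-np.sin(.663))
way=[[p[0]+dx*np.cos(a),p[1]+dx*np.sin(a),p[2]+dz] for dx,dz in zip(d,z)]
plan(way,y,p,y)
```

```text
t 3.40 p [516.2 -20.7 155.4] yaw(x) 84.0 tilt [0.005 0.   ] F [ 5.3 -0.4 -0.9] w 0.175 g 39.4 q [ 0.38  0.36 -0.55  1.98  0.25  0.86 -0.41]
t 3.40 p [516.2 -20.7 155.4] yaw(x) 84.0 tilt [0.005 0.   ] F [ 5.3 -0.4 -0.9] w 0.175 g 39.4 q [ 0.38  0.36 -0.55  1.98  0.25  0.86 -0.41]
{'x': np.float64(0.0), 'y': np.float64(2.1), 'z': np.float64(-2.6), 'az': np.float64(-0.0)}
{'x': np.float64(0.0), 'y': np.float64(2.8), 'z': np.float64(-3.1), 'az': np.float64(-0.0)}
{'x': np.float64(0.0), 'y': np.float64(3.5), 'z': np.float64(-3.7), 'az': np.float64(-0.0)}
{'x': np.float64(0.0), 'y': np.float64(4.3), 'z': np.float64(-3.9), 'az': np.float64(-0.0)}
{'x': np.float64(0.0), 'y': np.float64(5.1), 'z': np.float64(-4.2), 'az': np.float64(-0.0)}
{'x': np.float64(0.1), 'y': np.float64(6.1), 'z': np.float64(-4.2), 'az': np.float64(-0.0)}
{'x': np.float64(-0.0), 'y': np.float64(6.9), 'z': np.float64(-4.0), 'az': np.float64(-0.0)}
{'x': np.float64(-0.0), 'y': np.float64(7.6), 'z': np.float64(-3.6), 'az': np.float64(-0.0)}
{'x': np.float64(0.0), 'y': np.float64(8.5), 'z': np.float64(-3.0), 'az': np.float
[... 743 characters left out ...]
'x': np.float64(-0.0), 'y': np.float64(6.9), 'z': np.float64(4.0), 'az': np.float64(-0.0)}
{'x': np.float64(-0.0), 'y': np.float64(6.1), 'z': np.float64(4.2), 'az': np.float64(-0.0)}
{'x': np.float64(0.0), 'y': np.float64(5.1), 'z': np.float64(4.1), 'az': np.float64(-0.0)}
{'x': np.float64(0.0), 'y': np.float64(4.3), 'z': np.float64(4.0), 'az': np.float64(-0.0)}
{'x': np.float64(0.0), 'y': np.float64(3.6), 'z': np.float64(3.6), 'az': np.float64(-0.0)}
{'x': np.float64(0.0), 'y': np.float64(2.7), 'z': np.float64(3.2), 'az': np.float64(-0.0)}
{'x': np.float64(0.0), 'y': np.float64(2.1), 'z': np.float64(2.6), 'az': np.float64(-0.0)}
end [665.07207536 -36.10732856 155.4301599 ] 83.97296221640636
```

Call:
jog_arm(
  rows=[
    {"fingers":5,"x":0,"y":4,"z":-2.5,"ax":0,"ay":0,"az":0},
    {"fingers":5,"x":0,"y":3,"z":-3,"ax":0,"ay":0,"az":0},
    {"fingers":5,"x":0,"y":3.5,"z":-3.7,"ax":0,"ay":0,"az":0},
    {"fingers":5,"x":0,"y":4.3,"z":-4,"ax":0,"ay":0,"az":0},
    {"fingers":5,"x":0,"y":5,"z":-4.2,"ax":0,"ay":0,"az":0},
    {"fingers":5,"x":0,"y":6,"z":-4.2,"ax":0,"ay":0,"az":0},
    {"fingers":5,"x":0,"y":7,"z":-4,"ax":0,"ay":0,"az":0},
    {"fingers":5,"x":0,"y":7.6,"z":-3.6,"ax":0,"ay":0,"az":0},
  ],
  force=40,
)

```text
t: 4.2
eef_pos: [0.5532, -0.0245, 0.1841]
tool_rot: [-0.001, 0.743, 0.669, -0.001]
contact_force: [-5.8, 1.2, 2.8]
gripper_width: 0.17
grasp_force: 40.0
```

Call:
jog_arm(
  rows=[
    {"fingers":5,"x":0,"y":8.5,"z":-3,"ax":0,"ay":0,"az":0},
    {"fingers":5,"x":0,"y":9,"z":-2.3,"ax":0,"ay":0,"az":0},
    {"fingers":5,"x":0,"y":9.4,"z":-1.4,"ax":0,"ay":0,"az":0},
    {"fingers":5,"x":0,"y":9.6,"z":-0.5,"ax":0,"ay":0,"az":0},
    {"fingers":5,"x":0,"y":9.6,"z":0.5,"ax":0,"ay":0,"az":0},
    {"fingers":5,"x":0,"y":9.4,"z":1.4,"ax":0,"ay":0,"az":0},
    {"fingers":5,"x":0,"y":9,"z":2.3,"ax":0,"ay":0,"az":0},
    {"fingers":5,"x":0,"y":8.5,"z":3,"ax":0,"ay":0,"az":0},
  ],
  force=40,
)

```text
t: 5.0
eef_pos: [0.6288, -0.0323, 0.1839]
tool_rot: [0.001, 0.743, 0.669, 0.001]
contact_force: [2.6, 2.1, 3.0]
gripper_width: 0.168
grasp_force: 40.2
```

Call:
jog_arm(
  rows=[
    {"fingers":5,"x":0,"y":7.6,"z":3.6,"ax":0,"ay":0,"az":0},
    {"fingers":5,"x":0,"y":7,"z":4,"ax":0,"ay":0,"az":0},
    {"fingers":5,"x":0,"y":6,"z":4.2,"ax":0,"ay":0,"az":0},
    {"fingers":5,"x":0,"y":5,"z":4.2,"ax":0,"ay":0,"az":0},
    {"fingers":5,"x":0,"y":4.3,"z":4,"ax":0,"ay":0,"az":0},
    {"fingers":5,"x":0,"y":3.5,"z":3.6,"ax":0,"ay":0,"az":0},
    {"fingers":5,"x":0,"y":2.5,"z":3,"ax":0,"ay":0,"az":0},
    {"fingers":5,"x":0,"y":2,"z":2.5,"ax":0,"ay":0,"az":0},
  ],
  force=40,
)

```text
t: 5.8
eef_pos: [0.6654, -0.036, 0.155]
tool_rot: [0.0, 0.743, 0.669, 0.0]
contact_force: [-8.2, 0.8, 25.1]
gripper_width: 0.167
grasp_force: 42.4
```

Call:
jog_arm(
  rows=[
    {"fingers":5,"x":0,"y":0,"z":0,"ax":0,"ay":0,"az":0},
    {"fingers":5,"x":0,"y":0,"z":0,"ax":0,"ay":0,"az":0},
    {"fingers":20,"x":0,"y":0,"z":0,"ax":0,"ay":0,"az":0},
    {"fingers":40,"x":0,"y":0,"z":0,"ax":0,"ay":0,"az":0},
    {"fingers":60,"x":0,"y":0,"z":0,"ax":0,"ay":0,"az":0},
    {"fingers":60,"x":0,"y":0,"z":0,"ax":0,"ay":0,"az":0},
    {"fingers":60,"x":0,"y":0,"z":-15,"ax":0,"ay":0,"az":0},
    {"fingers":60,"x":0,"y":0,"z":-30,"ax":0,"ay":0,"az":0},
  ],
  force=40,
)

```text
t: 6.6
eef_pos: [0.6628, -0.0367, 0.1981]
tool_rot: [-0.002, 0.743, 0.669, -0.002]
contact_force: [0.6, 0.3, 0.3]
gripper_width: 0.698
grasp_force: 0.0
```

Run:
```python
from h import *
state()
```

```text
t 6.60 p [662.8 -36.7 198.1] yaw(x) 84.0 tilt [-0.005 -0.   ] F [0.6 0.3 0.3] w 0.698 g 0.0 q [ 0.32  0.54 -0.51  1.58  0.29  1.1  -0.37]
```

Run:
```python
from h import *
p,y=state()
a=p+[0,0,60]
plan([p+[0,0,30],a]+line(a,[432,-333,200],14),-6,p,y,rd=0)
```

```text
t 6.60 p [662.8 -36.7 198.1] yaw(x) 84.0 tilt [-0.005 -0.   ] F [0.6 0.3 0.3] w 0.698 g 0.0 q [ 0.32  0.54 -0.51  1.58  0.29  1.1  -0.37]
t 6.60 p [662.8 -36.7 198.1] yaw(x) 84.0 tilt [-0.005 -0.   ] F [0.6 0.3 0.3] w 0.698 g 0.0 q [ 0.32  0.54 -0.51  1.58  0.29  1.1  -0.37]
{'x': np.float64(0.0), 'y': np.float64(0.0), 'z': np.float64(-30.0), 'az': np.float64(5.6)}
{'x': np.float64(0.0), 'y': np.float64(0.0), 'z': np.float64(-30.0), 'az': np.float64(5.6)}
{'x': np.float64(-25.0), 'y': np.float64(-9.0), 'z': np.float64(4.0), 'az': np.float64(5.6)}
{'x': np.float64(-26.0), 'y': np.float64(-7.0), 'z': np.float64(4.0), 'az': np.float64(5.6)}
{'x': np.float64(-27.0), 'y': np.float64(-5.0), 'z': np.float64(4.0), 'az': np.float64(5.6)}
{'x': np.float64(-26.0), 'y': np.float64(-2.0), 'z': np.float64(5.0), 'az': np.float64(5.6)}
{'x': np.float64(-27.0), 'y': np.float64(1.0), 'z': np.float64(4.0), 'az': np.float64(5.6)}
{'x': np.float64(-27.0), 'y': np.float64(3.0), 'z': np.float64(4.0), 'az': np.float64(5.6)}
{'x': np.float64(-26.0), 'y': np.float64(6.0), 'z': np.float64(4.0), 'az': np.float64(5.6)}
{'x': np.float64(-25.0), 'y': np.float64(9.0), 'z': np.float64(4.0), 'az': np.float64(5.6)}
{'x': np.float64(-25.0), 'y': np.float64(11.0), 'z': np.float64(4.0), 'az': np.float64(5.6)}
{'x': np.float64(-23.0), 'y': np.float64(13.0), 'z': np.float64(4.0), 'az': np.float64(5.6)}
{'x': np.float64(-22.0), 'y': np.float64(16.0), 'z': np.float64(5.0), 'az': np.float64(5.6)}
{'x': np.float64(-20.0), 'y': np.float64(17.0), 'z': np.float64(4.0), 'az': np.float64(5.6)}
{'x': np.float64(-19.0), 'y': np.float64(20.0), 'z': np.float64(4.0), 'az': np.float64(5.6)}
{'x': np.float64(-16.0), 'y': np.float64(21.0), 'z': np.float64(4.0), 'az': np.float64(5.6)}
end [ 432.20489062 -333.21807404  200.05369363] -5.603947891892403
```

Call:
jog_arm(
  rows=[
    {"fingers":60,"x":0,"y":0,"z":-30,"ax":0,"ay":0,"az":5.6},
    {"fingers":60,"x":0,"y":0,"z":-30,"ax":0,"ay":0,"az":5.6},
    {"fingers":85,"x":-25,"y":-9,"z":4,"ax":0,"ay":0,"az":5.6},
    {"fingers":85,"x":-26,"y":-7,"z":4,"ax":0,"ay":0,"az":5.6},
    {"fingers":85,"x":-27,"y":-5,"z":4,"ax":0,"ay":0,"az":5.6},
    {"fingers":85,"x":-26,"y":-2,"z":5,"ax":0,"ay":0,"az":5.6},
    {"fingers":85,"x":-27,"y":1,"z":4,"ax":0,"ay":0,"az":5.6},
    {"fingers":85,"x":-27,"y":3,"z":4,"ax":0,"ay":0,"az":5.6},
  ],
  force=30,
)

```text
t: 7.4
eef_pos: [0.5645, -0.164, 0.2355]
tool_rot: [0.0, 0.943, 0.334, 0.001]
contact_force: [-0.3, -0.1, -0.6]
gripper_width: 0.999
grasp_force: 0.0
```

Call:
jog_arm(
  rows=[
    {"fingers":85,"x":-26,"y":6,"z":4,"ax":0,"ay":0,"az":5.6},
    {"fingers":85,"x":-25,"y":9,"z":4,"ax":0,"ay":0,"az":5.6},
    {"fingers":85,"x":-25,"y":11,"z":4,"ax":0,"ay":0,"az":5.6},
    {"fingers":85,"x":-23,"y":13,"z":4,"ax":0,"ay":0,"az":5.6},
    {"fingers":85,"x":-22,"y":16,"z":5,"ax":0,"ay":0,"az":5.6},
    {"fingers":85,"x":-20,"y":17,"z":4,"ax":0,"ay":0,"az":5.6},
    {"fingers":85,"x":-19,"y":20,"z":4,"ax":0,"ay":0,"az":5.6},
    {"fingers":85,"x":-16,"y":21,"z":4,"ax":0,"ay":0,"az":5.6},
  ],
  force=30,
)

```text
t: 8.2
eef_pos: [0.4334, -0.3337, 0.2025]
tool_rot: [0.0, 0.999, -0.051, 0.001]
contact_force: [0.4, -0.2, -0.7]
gripper_width: 1.0
grasp_force: 0.0
```

Run:
```python
from h import *
import cv2
state()
t=cam("top");s=cam("scene")
A=cv2.resize(s[0]["pixels"][140:270,240:430,::-1],None,fx=4,fy=4,interpolation=cv2.INTER_CUBIC)
B=cv2.resize(t[0]["pixels"][140:240,245:450,::-1],None,fx=3.9,fy=3.9,interpolation=cv2.INTER_CUBIC)
cv2.imwrite("pics/a2.png",A);cv2.imwrite("pics/b2.png",B)
```

```text
t 8.20 p [ 433.4 -333.7  202.5] yaw(x) -5.8 tilt [ 0.001 -0.001] F [ 0.4 -0.2 -0.7] w 1.000 g 0.0 q [ 0.64  0.3  -0.12  1.89  0.05  0.95 -1.17]
```

View pics/a2.png

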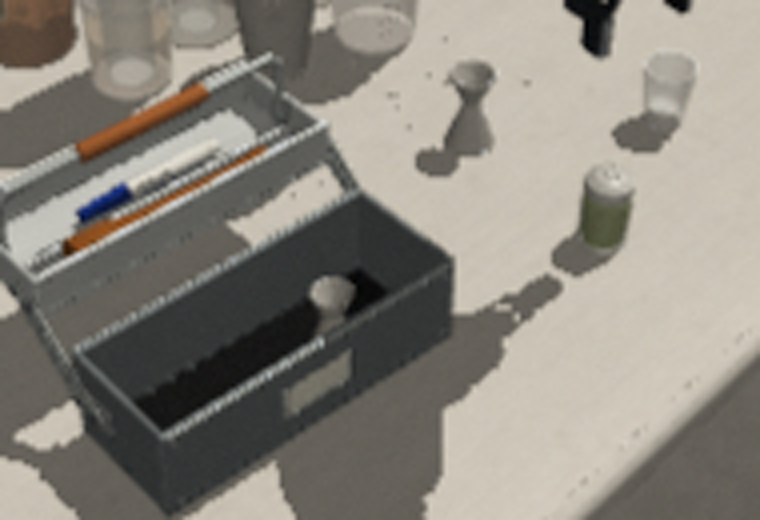

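View pics/b2.png

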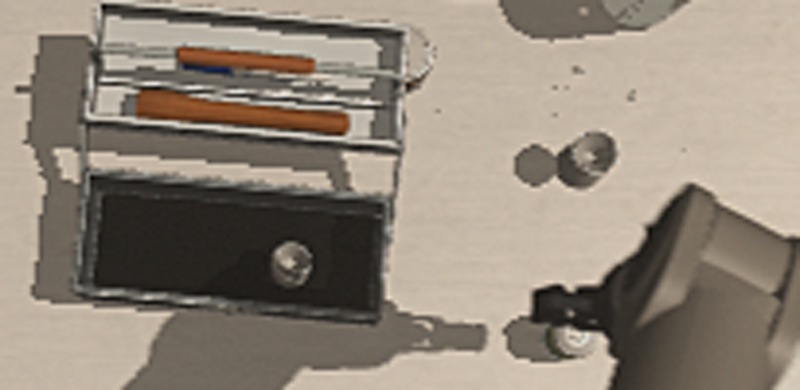

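Call:
jog_arm(
  rows=[
    {"fingers":85,"x":-1,"y":1,"z":30,"ax":0,"ay":0,"az":0},
    {"fingers":85,"x":0,"y":0,"z":35,"ax":0,"ay":0,"az":0},
    {"fingers":85,"x":0,"y":0,"z":35,"ax":0,"ay":0,"az":0},
    {"fingers":85,"x":0,"y":0,"z":30,"ax":0,"ay":0,"az":0},
    {"fingers":85,"x":0,"y":0,"z":25,"ax":0,"ay":0,"az":0},
    {"fingers":85,"x":0,"y":0,"z":17,"ax":0,"ay":0,"az":0},
    {"fingers":85,"x":0,"y":0,"z":8,"ax":0,"ay":0,"az":0},
    {"fingers":70,"x":0,"y":0,"z":2,"ax":0,"ay":0,"az":0},
  ],
  force=30,
)

```text
t: 9.1
eef_pos: [0.4333, -0.3332, 0.0193]
tool_rot: [-0.0, 0.999, -0.048, -0.0]
contact_force: [-0.3, -0.5, 0.3]
gripper_width: 0.852
grasp_force: 0.0
```

Call:
jog_arm(
  rows=[
    {"fingers":60,"x":0,"y":0,"z":0,"ax":0,"ay":0,"az":0},
    {"fingers":50,"x":0,"y":0,"z":0,"ax":0,"ay":0,"az":0},
    {"fingers":42,"x":0,"y":0,"z":0,"ax":0,"ay":0,"az":0},
    {"fingers":36,"x":0,"y":0,"z":0,"ax":0,"ay":0,"az":0},
    {"fingers":34,"x":0,"y":0,"z":0,"ax":0,"ay":0,"az":0},
    {"fingers":34,"x":0,"y":0,"z":0,"ax":0,"ay":0,"az":0},
    {"fingers":34,"x":0,"y":0,"z":0,"ax":0,"ay":0,"az":0},
    {"fingers":34,"x":0,"y":0,"z":0,"ax":0,"ay":0,"az":0},
  ],
  force=30,
)

```text
t: 9.9
eef_pos: [0.4335, -0.3341, 0.0207]
tool_rot: [0.0, 0.999, -0.049, 0.001]
contact_force: [-1.7, 0.3, 6.3]
gripper_width: 0.496
grasp_force: 29.6
```

Run:
```python
from h import *
p,y=state()
t=cam("top");s=cam("scene")
C=np.array([515,-19.5]);a=np.radians(-5.9);X=np.array([np.cos(a),np.sin(a)]);Y=np.array([-X[1],X[0]])
for q in (pt(t,292/3.9+244.63,262/3.9+139.63,.074),pt(s,333/4+239.63,290/4+139.63,.074)):
    d=q[:2]*1000-C;print("jigger case xy",d@X,d@Y)
g=np.r_[C+60*Y,180];u=p+[0,0,0];u[2]=180
print(g)
plan([p+[0,0,20],p+[0,0,60],p+[0,0,105],u]+line(u,g,12),-5.9,p,y,rd=0)
```

```text
t 9.90 p [ 433.5 -334.1   20.7] yaw(x) -5.6 tilt [ 0.002 -0.001] F [-1.7  0.3  6.3] w 0.496 g 29.6 q [ 0.62  0.56 -0.1   2.01  0.1   0.58 -1.22]
jigger case xy -9.66538244947718 -54.38901799700803
jigger case xy -8.835368621493961 -54.89343531190658
[521.16755221  40.18216903 180.        ]
t 10.00 p [ 433.5 -334.1   20.7] yaw(x) -5.6 tilt [ 0.002 -0.001] F [-0.8  0.9  5.9] w 0.493 g 29.6 q [ 0.62  0.56 -0.1   2.01  0.1   0.58 -1.22]
{'x': np.float64(0.0), 'y': np.float64(0.0), 'z': np.float64(-20.0), 'az': np.float64(0.0)}
{'x': np.float64(0.0), 'y': np.float64(0.0), 'z': np.float64(-40.0), 'az': np.float64(0.0)}
{'x': np.float64(0.0), 'y': np.float64(0.0), 'z': np.float64(-45.0), 'az': np.float64(0.0)}
{'x': np.float64(0.0), 'y': np.float64(0.0), 'z': np.float64(-54.0), 'az': np.float64(0.0)}
{'x': np.float64(4.0), 'y': np.float64(-32.0), 'z': np.float64(-0.0), 'az': np.float64(0.0)}
{'x': np.float64(4.0), 'y': np.float64(-32.0), 'z': np.float64(-0.0), 'az': np.float64(0.0)}
{'x': np.float64(5.0), 'y': np.float64(-31.0), 'z': np.float64(-0.0), 'az': np.float64(0.0)}
{'x': np.float64
[... 183 characters left out ...]
t64(4.0), 'y': np.float64(-32.0), 'z': np.float64(-0.0), 'az': np.float64(0.0)}
{'x': np.float64(4.0), 'y': np.float64(-31.0), 'z': np.float64(-0.0), 'az': np.float64(0.0)}
{'x': np.float64(5.0), 'y': np.float64(-32.0), 'z': np.float64(-0.0), 'az': np.float64(0.0)}
{'x': np.float64(4.0), 'y': np.float64(-32.0), 'z': np.float64(-0.0), 'az': np.float64(0.0)}
{'x': np.float64(4.0), 'y': np.float64(-32.0), 'z': np.float64(-0.0), 'az': np.float64(0.0)}
{'x': np.float64(4.0), 'y': np.float64(-31.0), 'z': np.float64(-0.0), 'az': np.float64(0.0)}
{'x': np.float64(5.0), 'y': np.float64(-32.0), 'z': np.float64(-0.0), 'az': np.float64(0.0)}
end [521.59092596  40.02863018 179.67431599] -5.61720595246976
```

Call:
jog_arm(
  rows=[
    {"fingers":34,"x":0,"y":0,"z":-15,"ax":0,"ay":0,"az":0},
    {"fingers":34,"x":0,"y":0,"z":-30,"ax":0,"ay":0,"az":0},
    {"fingers":34,"x":0,"y":0,"z":-35,"ax":0,"ay":0,"az":0},
    {"fingers":34,"x":0,"y":0,"z":-35,"ax":0,"ay":0,"az":0},
    {"fingers":34,"x":0,"y":-10,"z":-30,"ax":0,"ay":0,"az":0},
    {"fingers":34,"x":4,"y":-20,"z":-15,"ax":0,"ay":0,"az":0},
    {"fingers":34,"x":5,"y":-30,"z":0,"ax":0,"ay":0,"az":0},
    {"fingers":34,"x":5,"y":-32,"z":0,"ax":0,"ay":0,"az":0},
  ],
  force=30,
)

```text
t: 10.8
eef_pos: [0.456, -0.2435, 0.1814]
tool_rot: [0.001, 0.999, -0.05, 0.001]
contact_force: [1.3, -0.2, -0.7]
gripper_width: 0.492
grasp_force: 31.2
```

Call:
jog_arm(
  rows=[
    {"fingers":34,"x":5,"y":-38,"z":0,"ax":0,"ay":0,"az":0},
    {"fingers":34,"x":5,"y":-38,"z":0,"ax":0,"ay":0,"az":0},
    {"fingers":34,"x":5,"y":-38,"z":0,"ax":0,"ay":0,"az":0},
    {"fingers":34,"x":5,"y":-38,"z":0,"ax":0,"ay":0,"az":0},
    {"fingers":34,"x":5,"y":-38,"z":0,"ax":0,"ay":0,"az":0},
    {"fingers":34,"x":5,"y":-38,"z":0,"ax":0,"ay":0,"az":0},
    {"fingers":34,"x":5,"y":-35,"z":0,"ax":0,"ay":0,"az":0},
    {"fingers":34,"x":3,"y":-20,"z":0,"ax":0,"ay":0,"az":0},
  ],
  force=30,
)

```text
t: 11.6
eef_pos: [0.5215, 0.0378, 0.1807]
tool_rot: [-0.001, 0.999, -0.047, 0.001]
contact_force: [-0.0, -0.5, -1.1]
gripper_width: 0.491
grasp_force: 31.2
```

Run:
```python
from h import *
p,y=state()
plan([[521.2,40.2,p[2]]],-5.9,p,y,rd=0)
import cv2
t=cam("top");s=cam("scene")
A=cv2.resize(s[0]["pixels"][120:270,240:430,::-1],None,fx=2.1,fy=2.1,interpolation=cv2.INTER_CUBIC)
B=cv2.resize(t[0]["pixels"][140:240,245:435,::-1],None,fx=2.1,fy=2.1,interpolation=cv2.INTER_CUBIC)
h=np.full((A.shape[0]+B.shape[0],A.shape[1],3),0,np.uint8);h[:A.shape[0]]=A;h[A.shape[0]:]=B
cv2.imwrite("pics/c3.png",h)
```

```text
t 11.60 p [521.5  37.8 180.7] yaw(x) -5.4 tilt [0.002 0.001] F [-0.  -0.5 -1.1] w 0.491 g 31.2 q [ 0.07  0.3  -0.31  1.95  0.12  0.9  -1.97]
t 11.60 p [521.5  37.8 180.7] yaw(x) -5.4 tilt [0.002 0.001] F [-0.  -0.5 -1.1] w 0.491 g 31.2 q [ 0.07  0.3  -0.31  1.95  0.12  0.9  -1.97]
{'x': np.float64(-1.0), 'y': np.float64(-2.0), 'z': np.float64(-0.0), 'az': np.float64(0.5)}
end [520.680315    39.86803686 180.73828212] -5.917766422299813
```

View pics/c3.png

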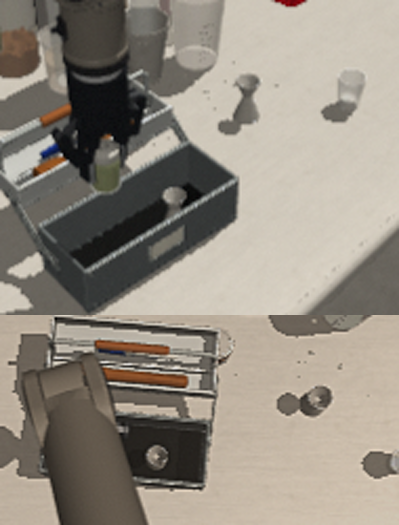

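Call:
jog_arm(
  rows=[
    {"fingers":34,"x":-1,"y":-2,"z":20,"ax":0,"ay":0,"az":0.5},
    {"fingers":34,"x":0,"y":0,"z":30,"ax":0,"ay":0,"az":0},
    {"fingers":34,"x":0,"y":0,"z":30,"ax":0,"ay":0,"az":0},
    {"fingers":34,"x":0,"y":0,"z":30,"ax":0,"ay":0,"az":0},
    {"fingers":34,"x":0,"y":0,"z":20,"ax":0,"ay":0,"az":0},
    {"fingers":34,"x":0,"y":0,"z":10,"ax":0,"ay":0,"az":0},
    {"fingers":34,"x":0,"y":0,"z":4,"ax":0,"ay":0,"az":0},
    {"fingers":34,"x":0,"y":0,"z":2,"ax":0,"ay":0,"az":0},
  ],
  force=30,
)

```text
t: 12.5
eef_pos: [0.5209, 0.036, 0.034]
tool_rot: [0.0, 0.999, -0.054, 0.001]
contact_force: [0.3, 0.2, -1.5]
gripper_width: 0.492
grasp_force: 31.2
```

Call:
jog_arm(
  rows=[
    {"fingers":34,"x":0,"y":0,"z":1,"ax":0,"ay":0,"az":0},
    {"fingers":34,"x":0,"y":0,"z":1,"ax":0,"ay":0,"az":0},
    {"fingers":34,"x":0,"y":0,"z":1,"ax":0,"ay":0,"az":0},
    {"fingers":34,"x":0,"y":0,"z":0.5,"ax":0,"ay":0,"az":0},
    {"fingers":34,"x":0,"y":0,"z":0,"ax":0,"ay":0,"az":0},
    {"fingers":34,"x":0,"y":0,"z":0,"ax":0,"ay":0,"az":0},
    {"fingers":34,"x":0,"y":0,"z":0,"ax":0,"ay":0,"az":0},
    {"fingers":34,"x":0,"y":0,"z":0,"ax":0,"ay":0,"az":0},
  ],
  force=30,
)

```text
t: 13.3
eef_pos: [0.5209, 0.0364, 0.0307]
tool_rot: [0.0, 0.999, -0.053, 0.001]
contact_force: [-1.3, -1.0, 5.9]
gripper_width: 0.488
grasp_force: 32.1
```

Call:
jog_arm(
  rows=[
    {"fingers":46,"x":0,"y":0,"z":0,"ax":0,"ay":0,"az":0},
    {"fingers":52,"x":0,"y":0,"z":0,"ax":0,"ay":0,"az":0},
    {"fingers":60,"x":0,"y":0,"z":0,"ax":0,"ay":0,"az":0},
    {"fingers":68,"x":0,"y":0,"z":0,"ax":0,"ay":0,"az":0},
    {"fingers":68,"x":0,"y":0,"z":0,"ax":0,"ay":0,"az":0},
    {"fingers":68,"x":0,"y":0,"z":0,"ax":0,"ay":0,"az":0},
    {"fingers":68,"x":0,"y":0,"z":-10,"ax":0,"ay":0,"az":0},
    {"fingers":68,"x":0,"y":0,"z":-20,"ax":0,"ay":0,"az":0},
  ],
  force=30,
)

```text
t: 14.1
eef_pos: [0.5193, 0.0363, 0.0596]
tool_rot: [0.0, 0.999, -0.053, -0.001]
contact_force: [-0.6, -0.8, 0.8]
gripper_width: 0.797
grasp_force: 0.0
```

Call:
jog_arm(
  rows=[
    {"fingers":68,"x":0,"y":0,"z":-30,"ax":0,"ay":0,"az":0},
    {"fingers":68,"x":0,"y":0,"z":-35,"ax":0,"ay":0,"az":0},
    {"fingers":68,"x":0,"y":0,"z":-35,"ax":0,"ay":0,"az":0},
    {"fingers":68,"x":0,"y":0,"z":-35,"ax":0,"ay":0,"az":0},
    {"fingers":68,"x":0,"y":0,"z":-35,"ax":0,"ay":0,"az":0},
    {"fingers":68,"x":0,"y":0,"z":-30,"ax":0,"ay":0,"az":0},
    {"fingers":68,"x":0,"y":0,"z":0,"ax":0,"ay":0,"az":0},
    {"fingers":68,"x":0,"y":0,"z":0,"ax":0,"ay":0,"az":0},
  ],
  force=40,
)

```text
t: 14.9
eef_pos: [0.5205, 0.0364, 0.261]
tool_rot: [-0.0, 0.999, -0.053, 0.001]
contact_force: [0.6, 0.0, -1.3]
gripper_width: 0.795
grasp_force: 0.0
```

Run:
```python
from h import *
p,y=state()
h=np.array([664.,-35.5,p[2]]) ; 
plan(line(p,h,12)+line(h,[664,-35.5,175],4),84.1,p,y,rd=0)
import cv2
s=cam("scene")
cv2.imwrite("pics/c4.png",cv2.resize(s[0]["pixels"][120:270,240:430,::-1],None,fx=3,fy=3,interpolation=cv2.INTER_CUBIC))
```

```text
t 14.90 p [520.5  36.4 261. ] yaw(x) -6.1 tilt [0.002 0.   ] F [ 0.6  0.  -1.3] w 0.795 g 0.0 q [ 0.09  0.21 -0.32  1.87  0.08  1.07 -1.94]
t 14.90 p [520.5  36.4 261. ] yaw(x) -6.1 tilt [0.002 0.   ] F [ 0.6  0.  -1.3] w 0.795 g 0.0 q [ 0.09  0.21 -0.32  1.87  0.08  1.07 -1.94]
{'x': np.float64(13.0), 'y': np.float64(5.0), 'z': np.float64(-0.0), 'az': np.float64(-5.6)}
{'x': np.float64(12.0), 'y': np.float64(6.0), 'z': np.float64(-0.0), 'az': np.float64(-5.6)}
{'x': np.float64(11.0), 'y': np.float64(7.0), 'z': np.float64(-0.0), 'az': np.float64(-5.6)}
{'x': np.float64(11.0), 'y': np.float64(8.0), 'z': np.float64(-0.0), 'az': np.float64(-5.6)}
{'x': np.float64(10.0), 'y': np.float64(9.0), 'z': np.float64(-0.0), 'az': np.float64(-5.6)}
{'x': np.float64(8.0), 'y': np.float64(10.0), 'z': np.float64(-0.0), 'az': np.float64(-5.6)}
{'x': np.float64(8.0), 'y': np.float64(11.0), 'z': np.float64(-0.0), 'az': np.float64(-5.6)}
{'x': np.float64(7.0), 'y': np.float64(11.0), 'z': np.float64(-0.0), 'az': np.float64(-5.6)}
{'x': np.float64(6.0), 'y': np.float64(12.0), 'z': np.float64(-0.0), 'az': np.float64(-5.6)}
{'x': np.float64(4.0), 'y': np.float64(13.0), 'z': np.float64(-0.0), 'az': np.float64(-5.6)}
{'x': np.float64(3.0), 'y': np.float64(13.0), 'z': np.float64(-0.0), 'az': np.float64(-5.6)}
{'x': np.float64(2.0), 'y': np.float64(13.0), 'z': np.float64(-0.0), 'az': np.float64(-5.6)}
{'x': np.float64(-0.0), 'y': np.float64(0.0), 'z': np.float64(21.0), 'az': np.float64(-5.6)}
{'x': np.float64(-0.0), 'y': np.float64(0.0), 'z': np.float64(22.0), 'az': np.float64(-5.6)}
{'x': np.float64(-0.0), 'y': np.float64(0.0), 'z': np.float64(21.0), 'az': np.float64(-5.6)}
{'x': np.float64(-0.0), 'y': np.float64(0.0), 'z': np.float64(22.0), 'az': np.float64(-5.6)}
end [663.90224935 -35.39311659 174.95411884] 83.48088313240822
```

View pics/c4.png

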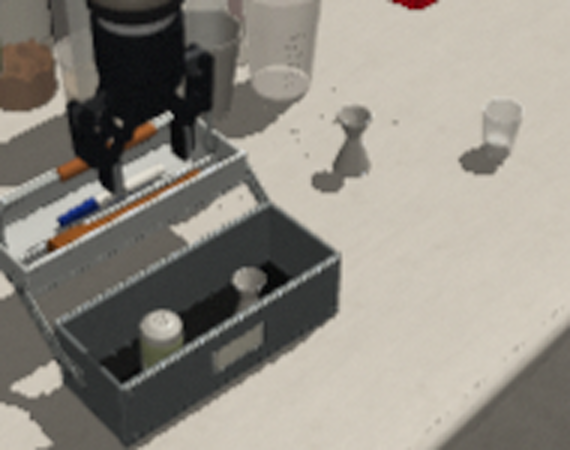

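Call:
jog_arm(
  rows=[
    {"fingers":68,"x":13,"y":5,"z":0,"ax":0,"ay":0,"az":-5.6},
    {"fingers":68,"x":12,"y":6,"z":0,"ax":0,"ay":0,"az":-5.6},
    {"fingers":68,"x":11,"y":7,"z":0,"ax":0,"ay":0,"az":-5.6},
    {"fingers":68,"x":11,"y":8,"z":0,"ax":0,"ay":0,"az":-5.6},
    {"fingers":68,"x":10,"y":9,"z":0,"ax":0,"ay":0,"az":-5.6},
    {"fingers":68,"x":8,"y":10,"z":0,"ax":0,"ay":0,"az":-5.6},
    {"fingers":68,"x":8,"y":11,"z":0,"ax":0,"ay":0,"az":-5.6},
    {"fingers":68,"x":7,"y":11,"z":0,"ax":0,"ay":0,"az":-5.6},
  ],
  force=40,
)

```text
t: 15.75
eef_pos: [0.6154, -0.0119, 0.2581]
tool_rot: [-0.001, 0.943, 0.333, -0.002]
contact_force: [0.5, 0.5, 0.8]
gripper_width: 0.791
grasp_force: 0.0
```

Call:
jog_arm(
  rows=[
    {"fingers":68,"x":6,"y":12,"z":0,"ax":0,"ay":0,"az":-5.7},
    {"fingers":68,"x":4,"y":13,"z":0,"ax":0,"ay":0,"az":-5.7},
    {"fingers":68,"x":3,"y":13,"z":0,"ax":0,"ay":0,"az":-5.7},
    {"fingers":68,"x":2,"y":13,"z":0,"ax":0,"ay":0,"az":-5.7},
    {"fingers":68,"x":0,"y":0,"z":15,"ax":0,"ay":0,"az":-5.7},
    {"fingers":68,"x":0,"y":0,"z":15,"ax":0,"ay":0,"az":-5.7},
    {"fingers":68,"x":0,"y":0,"z":15,"ax":0,"ay":0,"az":-5.7},
    {"fingers":68,"x":0,"y":0,"z":15,"ax":0,"ay":0,"az":-5.6},
  ],
  force=40,
)

```text
t: 16.55
eef_pos: [0.6627, -0.0352, 0.1975]
tool_rot: [-0.001, 0.741, 0.672, -0.001]
contact_force: [0.6, -0.4, -0.5]
gripper_width: 0.796
grasp_force: 0.0
```

Run:
```python
from h import *
p,y=state()
plan([[664.5,-35.5,154.5]],84.1,p,y,rd=0)
```

```text
t 16.55 p [662.7 -35.2 197.5] yaw(x) 84.4 tilt [-0.003  0.   ] F [ 0.6 -0.4 -0.5] w 0.796 g 0.0 q [ 0.33  0.55 -0.53  1.59  0.3   1.09 -0.37]
t 16.55 p [662.7 -35.2 197.5] yaw(x) 84.4 tilt [-0.003  0.   ] F [ 0.6 -0.4 -0.5] w 0.796 g 0.0 q [ 0.33  0.55 -0.53  1.59  0.3   1.09 -0.37]
{'x': np.float64(-0.0), 'y': np.float64(2.0), 'z': np.float64(43.0), 'az': np.float64(0.3)}
end [664.7048359  -35.41380278 154.46177863] 84.14001422877033
```

Call:
jog_arm(
  rows=[
    {"fingers":68,"x":0,"y":2,"z":15,"ax":0,"ay":0,"az":0.3},
    {"fingers":60,"x":0,"y":0,"z":15,"ax":0,"ay":0,"az":0},
    {"fingers":60,"x":0,"y":0,"z":9,"ax":0,"ay":0,"az":0},
    {"fingers":60,"x":0,"y":0,"z":4,"ax":0,"ay":0,"az":0},
    {"fingers":40,"x":0,"y":0,"z":0,"ax":0,"ay":0,"az":0},
    {"fingers":25,"x":0,"y":0,"z":0,"ax":0,"ay":0,"az":0},
    {"fingers":15,"x":0,"y":0,"z":0,"ax":0,"ay":0,"az":0},
    {"fingers":5,"x":0,"y":0,"z":0,"ax":0,"ay":0,"az":0},
  ],
  force=40,
)

```text
t: 17.35
eef_pos: [0.6654, -0.0353, 0.1579]
tool_rot: [-0.0, 0.744, 0.668, -0.0]
contact_force: [-3.1, -0.6, 4.1]
gripper_width: 0.166
grasp_force: 39.1
```

Call:
jog_arm(
  rows=[
    {"fingers":5,"x":0,"y":0,"z":0,"ax":0,"ay":0,"az":0},
    {"fingers":5,"x":0,"y":0,"z":0,"ax":0,"ay":0,"az":0},
    {"fingers":5,"x":0,"y":0,"z":0,"ax":0,"ay":0,"az":0},
    {"fingers":5,"x":0,"y":0,"z":0,"ax":0,"ay":0,"az":0},
    {"fingers":5,"x":0,"y":-2,"z":-2.5,"ax":0,"ay":0,"az":0},
    {"fingers":5,"x":0,"y":-2.5,"z":-3,"ax":0,"ay":0,"az":0},
    {"fingers":5,"x":0,"y":-3.5,"z":-3.6,"ax":0,"ay":0,"az":0},
    {"fingers":5,"x":0,"y":-4.3,"z":-4,"ax":0,"ay":0,"az":0},
  ],
  force=40,
)

```text
t: 18.15
eef_pos: [0.6538, -0.0341, 0.1703]
tool_rot: [0.0, 0.744, 0.668, 0.0]
contact_force: [3.7, 0.3, -4.7]
gripper_width: 0.17
grasp_force: 39.1
```

Call:
jog_arm(
  rows=[
    {"fingers":5,"x":0,"y":-5,"z":-4.2,"ax":0,"ay":0,"az":0},
    {"fingers":5,"x":0,"y":-6,"z":-4.2,"ax":0,"ay":0,"az":0},
    {"fingers":5,"x":0,"y":-7,"z":-4,"ax":0,"ay":0,"az":0},
    {"fingers":5,"x":0,"y":-7.6,"z":-3.6,"ax":0,"ay":0,"az":0},
    {"fingers":5,"x":0,"y":-8.5,"z":-3,"ax":0,"ay":0,"az":0},
    {"fingers":5,"x":0,"y":-9,"z":-2.3,"ax":0,"ay":0,"az":0},
    {"fingers":5,"x":0,"y":-9.4,"z":-1.4,"ax":0,"ay":0,"az":0},
    {"fingers":5,"x":0,"y":-9.6,"z":-0.5,"ax":0,"ay":0,"az":0},
  ],
  force=40,
)

```text
t: 18.95
eef_pos: [0.5917, -0.0277, 0.1944]
tool_rot: [0.001, 0.744, 0.668, 0.0]
contact_force: [1.5, -0.6, 5.9]
gripper_width: 0.167
grasp_force: 40.1
```

Call:
jog_arm(
  rows=[
    {"fingers":5,"x":0,"y":-9.6,"z":0.5,"ax":0,"ay":0,"az":0},
    {"fingers":5,"x":0,"y":-9.4,"z":1.4,"ax":0,"ay":0,"az":0},
    {"fingers":5,"x":0,"y":-9,"z":2.3,"ax":0,"ay":0,"az":0},
    {"fingers":5,"x":0,"y":-8.5,"z":3,"ax":0,"ay":0,"az":0},
    {"fingers":5,"x":0,"y":-7.6,"z":3.6,"ax":0,"ay":0,"az":0},
    {"fingers":5,"x":0,"y":-7,"z":4,"ax":0,"ay":0,"az":0},
    {"fingers":5,"x":0,"y":-6,"z":4.2,"ax":0,"ay":0,"az":0},
    {"fingers":5,"x":0,"y":-5,"z":4.2,"ax":0,"ay":0,"az":0},
  ],
  force=40,
)

```text
t: 19.75
eef_pos: [0.5263, -0.0211, 0.1688]
tool_rot: [-0.002, 0.744, 0.668, -0.003]
contact_force: [-5.0, 0.2, 1.2]
gripper_width: 0.17
grasp_force: 39.8
```

Run:
```python
from h import *
state()
```

```text
t 19.75 p [526.3 -21.1 168.8] yaw(x) 83.9 tilt [-0.006 -0.001] F [-5.   0.2  1.2] w 0.170 g 39.8 q [ 0.39  0.37 -0.57  1.94  0.25  0.91 -0.41]
```

Call:
jog_arm(
  rows=[
    {"fingers":5,"x":0,"y":-4,"z":4,"ax":0,"ay":0,"az":0},
    {"fingers":5,"x":0,"y":-3.5,"z":3.6,"ax":0,"ay":0,"az":0},
    {"fingers":5,"x":0,"y":-2.5,"z":3,"ax":0,"ay":0,"az":0},
    {"fingers":5,"x":0,"y":-2,"z":2,"ax":0,"ay":0,"az":0},
    {"fingers":5,"x":0,"y":0,"z":0.5,"ax":0,"ay":0,"az":0},
    {"fingers":5,"x":0,"y":0,"z":0,"ax":0,"ay":0,"az":0},
    {"fingers":5,"x":0,"y":0,"z":0,"ax":0,"ay":0,"az":0},
    {"fingers":5,"x":0,"y":0,"z":0,"ax":0,"ay":0,"az":0},
  ],
  force=40,
)

```text
t: 20.55
eef_pos: [0.5164, -0.02, 0.1576]
tool_rot: [-0.0, 0.744, 0.668, -0.002]
contact_force: [-8.6, -2.5, 13.9]
gripper_width: 0.168
grasp_force: 41.2
```

Call:
jog_arm(
  rows=[
    {"fingers":20,"x":0,"y":0,"z":0,"ax":0,"ay":0,"az":0},
    {"fingers":40,"x":0,"y":0,"z":0,"ax":0,"ay":0,"az":0},
    {"fingers":60,"x":0,"y":0,"z":0,"ax":0,"ay":0,"az":0},
    {"fingers":60,"x":0,"y":0,"z":0,"ax":0,"ay":0,"az":0},
    {"fingers":60,"x":0,"y":0,"z":-10,"ax":0,"ay":0,"az":0},
    {"fingers":60,"x":0,"y":0,"z":-25,"ax":0,"ay":0,"az":0},
    {"fingers":60,"x":0,"y":0,"z":-35,"ax":0,"ay":0,"az":0},
    {"fingers":60,"x":0,"y":0,"z":-35,"ax":0,"ay":0,"az":0},
  ],
  force=40,
)

```text
t: 21.35
eef_pos: [0.5179, -0.0194, 0.2635]
tool_rot: [-0.0, 0.744, 0.669, -0.0]
contact_force: [0.8, -0.1, -0.2]
gripper_width: 0.701
grasp_force: 0.0
```

Call:
jog_arm(
  rows=[
    {"fingers":60,"x":0,"y":0,"z":-25,"ax":0,"ay":0,"az":0},
    {"fingers":60,"x":0,"y":0,"z":0,"ax":0,"ay":0,"az":0},
    {"fingers":60,"x":0,"y":0,"z":0,"ax":0,"ay":0,"az":0},
    {"fingers":60,"x":0,"y":0,"z":0,"ax":0,"ay":0,"az":0},
    {"fingers":60,"x":0,"y":0,"z":0,"ax":0,"ay":0,"az":0},
    {"fingers":60,"x":0,"y":0,"z":0,"ax":0,"ay":0,"az":0},
    {"fingers":60,"x":0,"y":0,"z":0,"ax":0,"ay":0,"az":0},
    {"fingers":60,"x":0,"y":0,"z":0,"ax":0,"ay":0,"az":0},
  ],
  force=40,
)

```text
t: 22.15
eef_pos: [0.5181, -0.0196, 0.2866]
tool_rot: [-0.0, 0.744, 0.668, -0.0]
contact_force: [-0.3, -0.6, -0.3]
gripper_width: 0.702
grasp_force: 0.0
```

Run:
```python
from h import *
import cv2
state()
s=cam("scene")
cv2.imwrite("pics/c5.png",cv2.resize(s[0]["pixels"][120:270,240:430,::-1],None,fx=3,fy=3,interpolation=cv2.INTER_CUBIC))
```

```text
t 22.15 p [518.1 -19.6 286.6] yaw(x) 83.9 tilt [-0.001  0.   ] F [-0.3 -0.6 -0.3] w 0.702 g 0.0 q [ 0.45  0.22 -0.61  1.83  0.14  1.14 -0.32]
```

View pics/c5.png

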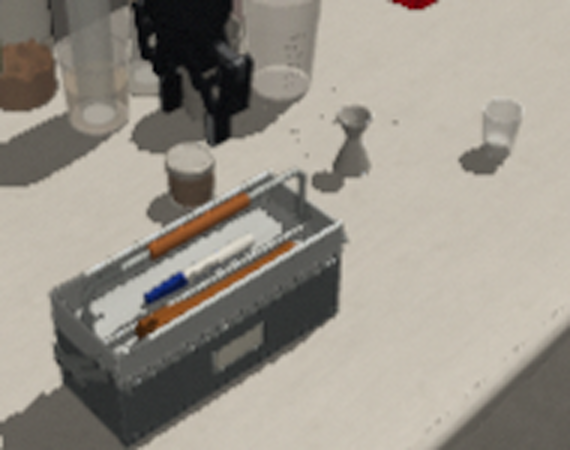

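The picture shows the tray shut flush on the case, with the muddler at about (220,290) and the marker at about (200,268) still in it. The gripper is clear above, and the jar, jigger and shot glass behind have not moved.

```bash
python3 -c "
from station import bot
print(bot.hand_in())"
```

```text
the job is handed in; nothing more can be done
None
```

The job is handed in at about 22 s of the 72 s limit: the shaker stood upright beside the jigger when last seen before closing, and the tray is shut with the muddler and marker still in it; hand-in returned no verdict.

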